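Vent a sealed sample jar in its case

ROBOT

A 6-joint arm with a two-finger parallel gripper is mounted at the origin on the work surface. World frame = base frame: x ahead of the robot, y to its left, z up, the work surface at z = 0. Lengths are in m, angles in degrees, forces in N, time in s.
With the tool pointing down it reaches from about 0.375 to 0.9 m from the base axis. Payload 3.1 kg.
Tool frame: the origin (TCP) lies on the centre line of the jaws, within the pads' length; the fingertips stand 25 mm ahead of it and the grasp point (between the pads) lies 6 mm ahead of it; z points along the fingers, y is the line along which they close (so a half turn about z gives the same grasp; the last joint's range is limited). The gripper opens to 87 mm and grips with 3 to 60 N. Pads are 19 mm wide; open, the fingers measure 117 mm over their backs; the gripper's body (75 mm by 190 mm) begins 51 mm behind the grasp point.
Start: joints at [66.377, 30.224, 82.088, -0, 67.689, -10.227], TCP at [0.145, 0.608, 0.248] pointing down, gripper open.
Joint ranges: [-176.69, 176.69], [-43.24, 126.21], [12.49, 139.97], [-82, 262], [0, 151.66], [-163.58, 163.58]. Speed limits (degrees/s): [159.86, 159.86, 180, 180, 180, 180].

INTERFACE

Orientations are given as a 3x3 rotation matrix whose columns are the frame's x, y, z axes.
In Python, from rig import * gives the robot as it stands.
- The arm moves only by the tool step_arm, never from a script. Its argument "steps" is a list of rows, each a list of 7 numbers: the shift along the tool's x, y, z normalised to -1 to 1, where 1 is 0.3 m, then the turn, a rotation vector about the tool's x, y, z normalised to -1 to 1, where 1 is 45 degrees, then the gripper's target within -1 to 1 (shut at 1, half-way at 0, fully open at -1). A call has 1 to 8 rows; each row is the pose to reach, as a shift and turn from the pose commanded when the call began, along the tool's axes at that moment; what a row does not reach only later rows make up. A row lasts 1/12 s, in which the tool goes at most 41.7 mm and 7.16 degrees, less where a joint would pass 70% of its speed; a pose out of reach is approached as far as the arm can. A call with a number of a shift or a turn outside -1 to 1 is refused whole. A call with a gripper value outside its range is refused whole. The fingers move at their own pace and stop on an object; the grip force is fixed at half the most. Time passes only in rows, so rows that repeat a pose let the fingers close. It gives the time, the measured TCP pose, the force, the opening and the grip force at its end, in the units of the state.
- read_state(): the state, without advancing time (a new reading comes with each control period).
- capture(name): name is "side" or "top"; returns a dict with "image" (400x640x3 uint8, red, green, blue), "vertical_fov" (degrees; the focal length in pixels is half the picture's height over the tangent of half this angle, whatever the lens; pixels are square), "cx", "cy" (the principal point, pixels), "world_from_camera" (4x4, takes a point from camera to world coordinates). Camera axes: x right, y down, z forward; pixel columns grow to the right and rows downward; lengths in m; the calibration is good to about 2 mm. A picture is of the moment at which its call begins. There is no depth.
- hand_in(): hands the job in; it is judged then, once.
The state is a dict: "time_s": time; "joint_positions": joint angles; "qvel": joint speeds; "tau": joint torques, N m; "position": TCP position; "tcp_rot": TCP orientation; "force": force on the tool from outside, world axes, zero at the start; "moment": the same for the moment, N m; "opening": opening from 0.0 (shut) to 1.0 (fully open); "grasp_force": force on a finger pad.
Only numpy, scipy, OpenCV 4.12 (cv2) and the standard library are available. Lean on these libraries where they do the work, as an engineer would, in place of code of your own. Each camera call takes 0.05 s, during which the arm holds its last target. There are 200 camera calls.

TASK

Lift the hinged lid of the carrying case by its bar handle until it rests back on its stop, then take the lid of the jar inside by its knob, break it free of its tight seal and hold it level just above the jar, about a finger's width (15 mm) open, to vent it. The seal lets go suddenly: never let the jar's lid rise more than 40 mm above the rim, leave the other things on the bench alone, and finish while still holding the jar's lid up.

Things in the scene. Friction and masses are not known exactly. Their poses are not given: they have to be found in the camera images.
- case_lid (a joint): Hinge of the grey plastic case's deep lid, rad: 0 shut, 1.75 on its stop (leaning back past upright). Lid 160 x 200 x 65 mm deep, 0.28 to 0.46 kg; it falls shut if let go below about 1.0 and falls back onto its stop if let go beyond about 1.35, where it stays by itself.
- case: Grey plastic carrying case fixed to the bench, tray 160 mm (its x) by 200 mm (its y), rim 55 mm high, walls 5 mm; origin at the centre of its underside. The handle side of the lid is at -x, the hinge runs along y at +x. Shut, the case is 120 mm high.
- lid_hinge (a point): Middle of the lid's hinge line, at x = +80 mm, z = 55.5 mm in the case's frame; fixed to the lid: its y axis is the hinge line. With the lid shut its axes are the case's; opening turns it about +y.
- lid_bar (a point): Middle of the steel bar handle on the lid's front wall: a round bar 12 mm thick, 100 mm long along y, its axis 40 mm clear of the wall, so there is room for a finger on either side and below. In the frame of lid_hinge it lies at (-200, 0, 30) mm; 85.5 mm above the bench when the lid is shut, 246 mm when it is on its stop. It can turn between the fingers as the lid swings.
- jar: Low glass jar, 92 mm across and 55 mm high, fixed in the case; origin at the centre of its underside, 6 mm above the bench; under the case lid until that is open.
- jar_rim (a point): Centre of the jar's mouth, at the height of its rim (61 mm above the bench), z up.
- jar_lid: Loose round aluminium lid of the jar, 96 mm across, 8 mm thick, 0.18 to 0.31 kg; origin at the centre of its sealing face (its height above jar_rim is the gap, 0 when sealed). A rubber plug 60 mm across reaches 9 mm into the mouth. The seal grips with a peak of 10 to 17 N besides the weight, reached within 2 mm, and lets go between 3.5 and 5.5 mm of gap; above 7 mm the lid is free.
- jar_knob (a point): Where to grip the jar lid's upright black round knob: 28 mm thick, 26 mm high, from 14 to 40 mm above the sealing face, on the lid's axis; this point is 27 mm above the sealing face. Under it is a thin neck 18 mm across and 6 mm high.
- beaker: Bystander: glass beaker, 72 mm across, 95 mm high, upright; origin at the centre of its underside.
- bottle: Bystander: amber bottle, 60 mm across, 130 mm high, upright; origin at the centre of its underside.
- spindle: Bystander: steel viscometer spindle lying on the bench, about 160 mm long along its x, 19 mm thick; origin on the underside of its thick part.

How it is judged (in metres and radians):
On the way, in this order (a step that is already met when the one before it is completed fails the run):
1. the case lid rests open on its stop (value of joint case_lid above 1.68 rad), for 0.3 s.
2. the jar's lid has broken free of its seal (z of jar_lid in the frame of jar_rim above 0.007 m), for 0.2 s.
At the end, for the whole second after the job is handed in: The case lid is on its stop (joint above 1.65 rad); the fingers hold the jar's lid still, 8 to 25 mm above the jar's rim, level within 0.2 rad, centred over the mouth within 15 mm and not touching the jar (value of joint case_lid above 1.65 rad and z of jar_lid in the frame of jar_rim between 0.008 and 0.025 m and horizontal distance between jar_lid and jar_rim below 0.015 m and angle between jar_lid's own z axis and vertical below 0.2 rad and contact force between the fingers and jar_lid above 1 N and contact force between jar_lid and jar below 0.05 N and linear speed of jar_lid below 0.02 m/s); the arm keeps its last pose, push and grip.
It fails at once if the jar's lid rises more than 40 mm above the rim (z of jar_lid in the frame of jar_rim above 0.04 m).
It fails at once if a bystander is moved by more than 20 mm or knocked over (distance of any of beaker, bottle, spindle from where it was at the start of the episode above 0.02 m or angle between any of beaker, bottle's own z axis and vertical above 0.4 rad).
It also fails if it takes over 56 s, if anything falls off the work surface, if the arm or the gripper's body presses on something with over 40 N, if the wrist force passes 120 N, or if a joint passes its speed limit or range.

## Working session

There is one attempt and no reset: what is moved stays moved. The work goes in short steps, Python scripts to look and compute and a tool call to move; the robot and the scene stay as the last step left them, time stands still between calls to the robot, and variables do not carry over. Pictures are saved under pics/ and viewed, at most 10 in all, crops included, and the job is handed in when it is done.

Besides the shell and the picture viewer there is one more tool, called after "Emit:" as name(argument=value, ...), one argument or row to a line, values as JSON. step_arm: Moves the arm, as the interface text tells. Scaled input: -1 to 1 covers 0.3 m each way for a shift and 45 degrees each way for a turn. Its arguments: {"type":"object","properties":{"steps":{"type":"array"}},"required":["steps"]}

```bash
mkdir -p pics; python3 - <<'E'
from rig import *
import cv2,numpy as np
for n in("side","top"):
    c=capture(n); cv2.imwrite(f"pics/{n}0.png",c["image"][:,:,::-1]); print(n,c["vertical_fov"],c["cx"],c["cy"],np.round(c["world_from_camera"],4).tolist())
s=read_state();print(s)
E
```

```text
side 42.96734649553272 319.67010311279745 204.31330492626037 [[0.9038, -0.2892, 0.3155, 0.113], [-0.4278, -0.5855, 0.6887, -0.8763], [-0.0145, -0.7573, -0.6529, 0.9227], [0.0, 0.0, 0.0, 1.0]]
top 47.38052002291889 310.88361379136666 192.48306844298855 [[0.0208, -0.9954, 0.0932, 0.405], [-0.9996, -0.019, 0.0194, -0.0095], [-0.0176, -0.0935, -0.9955, 1.3895], [0.0, 0.0, 0.0, 1.0]]
{'time_s': 0.1, 'joint_positions': array([ 6.63773103e+01,  3.02725590e+01,  8.21516511e+01,  9.32184562e-04,
        6.76893276e+01, -1.02245602e+01]), 'qvel': array([-0.05638179, -0.04016806, -0.20789001,  0.03464892, -0.08615917,
       -0.03624463]), 'tau': array([ 8.95746871e-05, -4.40987170e+01, -1.77152002e+01,  6.34907233e-02,
        5.34442754e-02, -3.60766717e-05]), 'position': array([0.14450295, 0.60741501, 0.24666656]), 'tcp_rot': array([[-9.72781861e-01,  2.31721382e-01, -8.07843252e-04],
       [ 2.31722500e-01,  9.72780247e-01, -1.80952352e-03],
       [ 3.66548668e-04, -1.94746711e-03, -9.99998037e-01]]), 'force': array([-0.05328763, -0.10037773, -0.06836945]), 'moment': array([-0.00341763,  0.01300719, -0.00456685]), 'grasp_force': 0.0, 'opening': 0.9997195283940838}
```

View pics/side0.png

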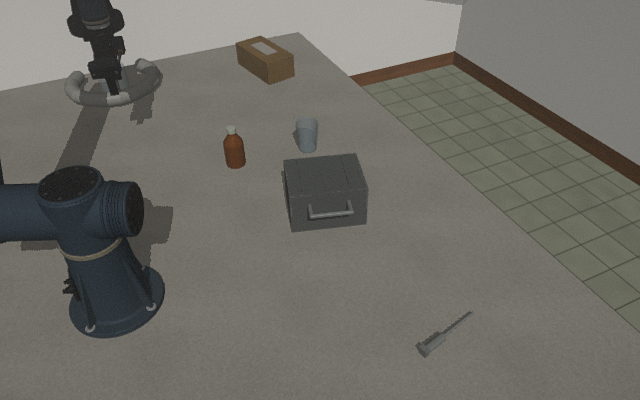

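View pics/top0.png

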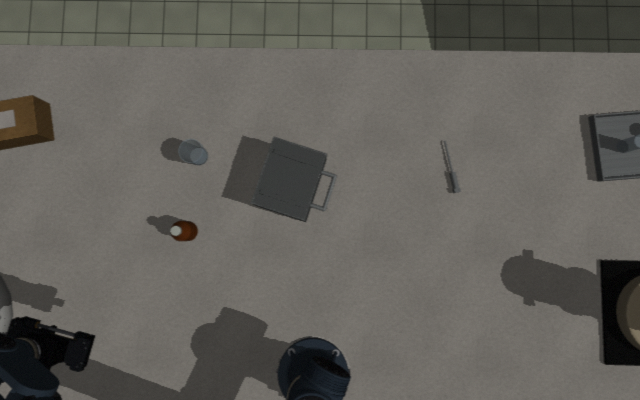

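Side: grey case at about (285–367, 155–230), bar near (330, 211). Top: the lid at about (256–327, 138–221), bar from (334, 174) to (318, 208); beaker (195, 152), bottle (183, 230) and spindle (450, 165). Next I'll zoom in on the case.

```bash
python3 - <<'E'
import cv2,numpy as np
a=cv2.imread("pics/top0.png")[120:240,240:350]; b=cv2.imread("pics/side0.png")[145:240,270:380]
a=cv2.resize(cv2.convertScaleAbs(a,alpha=1.8),None,fx=3.6,fy=3.6,interpolation=2)
b=cv2.resize(cv2.convertScaleAbs(b,alpha=1.8),None,fx=3.6,fy=3.6,interpolation=2)
h=max(a.shape[0],b.shape[0]); p=lambda i:cv2.copyMakeBorder(i,0,h-i.shape[0],0,4,0)
cv2.imwrite("pics/crop0.png",np.hstack([p(a),p(b)]))
E
```

```text
(no output)
```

View pics/crop0.png

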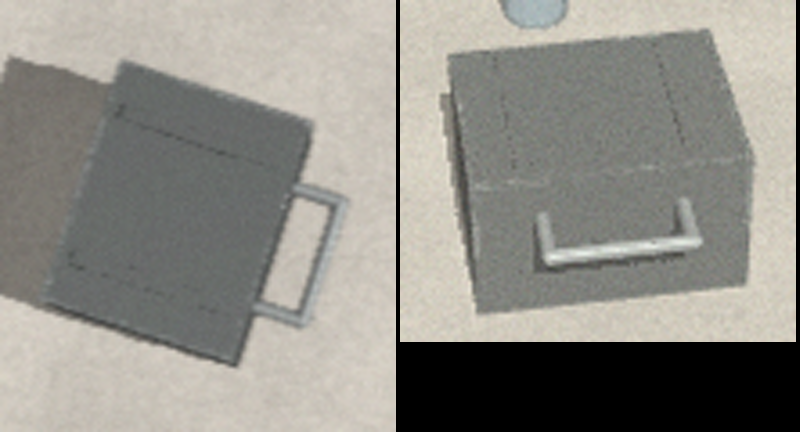

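The left crop shows bar ends at about (341,198) and (306,320), and top-face corners at (122,63), (313,123), (238,362) and (46,298). The right crop shows bar ends at (548,257) and (698,241), and top corners at (448,55), (712,32), (752,157) and (475,188).

```bash
cat > h.py <<'E'
import numpy as np, cv2
from scipy.spatial.transform import Rotation as R
CAM={"side":(42.96734649553272,319.67010311279745,204.31330492626037,[[0.9038,-0.2892,0.3155,0.113],[-0.4278,-0.5855,0.6887,-0.8763],[-0.0145,-0.7573,-0.6529,0.9227]]),
"top":(47.38052002291889,310.88361379136666,192.48306844298855,[[0.0208,-0.9954,0.0932,0.405],[-0.9996,-0.019,0.0194,-0.0095],[-0.0176,-0.0935,-0.9955,1.3895]])}
def ray(n,u,v):
    f,cx,cy,T=CAM[n]; T=np.array(T); f=200/np.tan(np.radians(f/2))
    d=T[:,:3]@[(u-cx)/f,(v-cy)/f,1]; return T[:,3],d/np.linalg.norm(d)
def plane(n,u,v,z):
    o,d=ray(n,u,v); return o+d*(z-o[2])/d[2]
def tri(pt,ps):
    A=0;b=0
    for n,p in(("top",pt),("side",ps)):
        o,d=ray(n,*p);M=np.eye(3)-np.outer(d,d);A=A+M;b=b+M@o
    return np.linalg.solve(A,b)
def proj(n,P):
    f,cx,cy,T=CAM[n]; T=np.array(T); f=200/np.tan(np.radians(f/2)); c=T[:,:3].T@(np.array(P)-T[:,3]); return np.array([cx+f*c[0]/c[2],cy+f*c[1]/c[2]])
E
python3 - <<'E'
from h import *
np.set_printoptions(precision=4,suppress=True)
t=lambda x,y:((x+.5)/3.6+239.5,(y+.5)/3.6+119.5); s=lambda x,y:((x-400+.5)/3.6+269.5,(y+.5)/3.6+144.5)
B1=(t(341,198),s(698,241));B2=(t(306,320),s(548,257))
for a,b in(B1,B2): print("bar",tri(a,b),plane("top",*a,.0855),plane("side",*b,.0855))
C=[]
for a,b in((t(122,63),s(712,32)),(t(313,123),s(752,157)),(t(238,362),s(475,188)),(t(46,298),s(448,55))):
    p,q=plane("top",*a,.12),plane("side",*b,.12);C.append((p+q)/2); print("c",tri(a,b),p,q)
C=np.array(C);print(C.mean(0),np.linalg.norm(np.diff(C,axis=0),axis=1))
e=(C[0]-C[1]+C[3]-C[2]);f=C[0]-C[3]+C[1]-C[2]
print(np.degrees(np.arctan2(e[1],e[0])),np.degrees(np.arctan2(f[1],f[0])))
for n,u,v in(("beaker",198,155),("bottle",176,231)): print(n,plane("top",u,v,.1 if n=="beaker" else .13))
E
```

```text
bar [ 0.5805 -0.0508  0.0821] [ 0.58   -0.0507  0.0855] [ 0.5785 -0.0541  0.0855]
bar [ 0.4803 -0.0239  0.0857] [ 0.4817 -0.0244  0.0855] [ 0.479  -0.0233  0.0855]
c [0.6824 0.124  0.1156] [0.6793 0.1244 0.12  ] [0.6815 0.1181 0.12  ]
c [ 0.6344 -0.0268  0.12  ] [ 0.6342 -0.0267  0.12  ] [ 0.6346 -0.0269  0.12  ]
c [0.4472 0.0275 0.1205] [0.4462 0.0279 0.12  ] [0.4484 0.0277 0.12  ]
c [0.4915 0.1786 0.1208] [0.4928 0.1783 0.12  ] [0.4906 0.18   0.12  ]
[0.5634 0.0754 0.12  ] [0.1551 0.1949 0.1577]
73.18385016542861 -16.668177336008338
beaker [0.6278 0.3426 0.1   ]
bottle [0.4087 0.3862 0.13  ]
```

```bash
cat >> h.py <<'E'
C0=np.array([.564,.076,0]); YAW=73.2
def case(x,y,z):
    return C0+R.from_euler('z',YAW,degrees=True).apply([x,y,z])
def rot(yaw_y): # tool down, tool y at heading yaw_y
    a=np.radians(yaw_y); y=np.array([np.cos(a),np.sin(a),0]); z=np.array([0,0,-1.]); return np.column_stack([np.cross(y,z),y,z])
def mv(P,Rt):
    from rig import read_state
    s=read_state(); M=s["tcp_rot"]; d=M.T@(np.array(P)-s["position"])/.3; r=R.from_matrix(M.T@Rt).as_rotvec(degrees=True)/45
    print("t",round(s["time_s"],2),"pos",np.round(s["position"],4),"F",np.round(s["force"],1),"d",np.round(d,3),"r",np.round(r,3),"open",round(s["opening"],3),"gf",round(s["grasp_force"],1))
E
python3 - <<'E'
from h import *
mv(case(-.12,0,.25),rot(YAW))
E
```

```text
t 0.1 pos [0.1445 0.6074 0.2467] F [-0.1 -0.1 -0.1] d [-1.747 -1.798 -0.008] r [-0.002 -0.     0.076] open 1.0 gf 0.0
```

Emit:
step_arm(
  steps=[
    [-0.58,-0.6,0,0,0,0,0.35],
    [-0.58,-0.6,0,0,0,0,0.35],
    [-0.58,-0.6,0,0,0,0,0.35],
    [-0.58,-0.6,0,0,0,0,0.35],
    [-0.58,-0.6,0,0,0,0,0.35],
    [-0.58,-0.6,0,0,0,0,0.35],
    [-0.58,-0.6,0,0,0,0,0.35],
  ],
)

```text
time_s: 0.68
position: [0.2747, 0.387, 0.2471]
tcp_rot: [[-0.971, 0.238, -0.001], [0.238, 0.971, -0.005], [-0.001, -0.005, -1.0]]
force: [0.2, -0.0, -0.5]
opening: 0.554
grasp_force: 0.0
```

Emit:
step_arm(
  steps=[
    [-0.58,-0.6,0,0,0,0,0.35],
    [-0.58,-0.6,0,0,0,0,0.35],
    [-0.58,-0.6,0,0,0,0,0.35],
    [-0.58,-0.6,0,0,0,0,0.35],
    [-0.58,-0.6,0,0,0,0,0.35],
    [-0.58,-0.6,0,0,0,0,0.35],
    [-0.58,-0.6,0,0,0,0,0.35],
  ],
)

```text
time_s: 1.27
position: [0.4048, 0.1721, 0.2478]
tcp_rot: [[-0.971, 0.239, 0.005], [0.239, 0.971, -0.002], [-0.005, -0.001, -1.0]]
force: [0.1, 1.3, 0.5]
opening: 0.326
grasp_force: 0.0
```

Emit:
step_arm(
  steps=[
    [-0.58,-0.6,0,0,0,0.076,0.35],
    [-0.58,-0.6,0,0,0,0.076,0.35],
    [-0.58,-0.6,0,0,0,0.076,0.35],
    [-0.58,-0.6,0,0,0,0.076,0.35],
    [-0.58,-0.6,0,0,0,0.076,0.35],
    [-0.58,-0.6,0,0,0,0.076,0.35],
    [-0.58,-0.6,0,0,0,0.076,0.35],
    [-0.58,-0.6,0,0,0,0.076,0.35],
  ],
)

```text
time_s: 1.93
position: [0.5286, -0.0396, 0.247]
tcp_rot: [[-0.956, 0.293, -0.0], [0.293, 0.956, 0.0], [0.0, 0.0, -1.0]]
force: [-0.5, 0.5, 0.3]
opening: 0.323
grasp_force: 0.0
```

```bash
python3 - <<'E'
from h import *
mv(case(-.12,0,.13),rot(YAW)); mv(case(-.12,0,.0915),rot(YAW))
E
```

```text
t 1.93 pos [ 0.5286 -0.0396  0.247 ] F [-0.5  0.5  0.3] d [-0.002  0.003  0.39 ] r [ 0.    -0.    -0.005] open 0.323 gf 0.0
t 1.93 pos [ 0.5286 -0.0396  0.247 ] F [-0.5  0.5  0.3] d [-0.002  0.003  0.518] r [ 0.    -0.    -0.005] open 0.323 gf 0.0
```

Emit:
step_arm(
  steps=[
    [0,0.003,0.13,0,0,0,0.35],
    [0,0.003,0.26,0,0,0,0.35],
    [0,0.003,0.36,0,0,0,0.35],
    [0,0.003,0.43,0,0,0,0.35],
    [0,0.003,0.47,0,0,0,0.35],
    [0,0.003,0.5,0,0,0,0.35],
    [0,0.003,0.515,0,0,0,0.35],
    [0,0.003,0.515,0,0,0,0.35],
  ],
)

```text
time_s: 2.6
position: [0.527, -0.0362, 0.0925]
tcp_rot: [[-0.958, 0.288, -0.002], [0.288, 0.958, 0.001], [0.002, 0.0, -1.0]]
force: [0.2, 0.6, 0.5]
opening: 0.324
grasp_force: 0.0
```

Emit:
step_arm(
  steps=[
    [0,0,0,0,0,0,1],
    [0,0,0,0,0,0,1],
    [0,0,0,0,0,0,1],
    [0,0,0,0,0,0,1],
    [0,0,0,0,0,0,1],
  ],
)

```text
time_s: 3.02
position: [0.5285, -0.0367, 0.094]
tcp_rot: [[-0.957, 0.291, 0.002], [0.291, 0.957, 0.001], [-0.002, 0.002, -1.0]]
force: [1.1, 4.5, 2.8]
opening: 0.125
grasp_force: 30.0
```

```bash
python3 - <<'E'
from h import *
from rig import *
c=capture("side")["image"][:,:,::-1]; cv2.imwrite("pics/side1.png",cv2.resize(c[100:250,240:420],None,fx=3,fy=3))
s=read_state(); M=s["tcp_rot"]; print(s["position"],s["force"],s["opening"],s["grasp_force"])
# arc: rows of shift vs current pose
a=np.radians(YAW); ux=np.array([np.cos(a),np.sin(a),0])
def off(th): 
    return (-.2*np.cos(th)+.03*np.sin(th)+.2)*ux+np.array([0,0,.2*np.sin(th)+.03*np.cos(th)-.03])
ths=np.arange(0,1.751,1.75/32)
for k in range(4):
    print("call",k); 
    for j in range(1,9): print(np.round(M.T@(off(ths[8*k+j])-off(ths[8*k]))/.3,3))
E
```

```text
[ 0.52853033 -0.03674977  0.09397365] [2.04229991 5.09516776 3.1229229 ] 0.12260317820330703 30.000787675380707
call 0
[-0.     0.007 -0.036]
[-0.     0.015 -0.072]
[-0.     0.025 -0.108]
[-0.     0.038 -0.142]
[-0.     0.052 -0.176]
[-0.     0.068 -0.209]
[-0.     0.086 -0.242]
[-0.     0.106 -0.273]
call 1
[-0.     0.021 -0.03 ]
[-0.     0.044 -0.059]
[-0.     0.069 -0.087]
[-0.     0.095 -0.113]
[-0.     0.122 -0.138]
[-0.     0.15  -0.161]
[-0.     0.18  -0.182]
[-0.     0.211 -0.202]
call 2
[ 0.     0.032 -0.018]
[ 0.     0.065 -0.035]
[ 0.     0.099 -0.049]
[ 0.     0.133 -0.062]
[ 0.     0.169 -0.073]
[ 0.     0.204 -0.082]
[ 0.     0.241 -0.089]
[ 0.     0.277 -0.094]
call 3
[ 0.     0.037 -0.003]
[ 0.     0.074 -0.004]
[ 0.     0.11  -0.003]
[0.    0.147 0.   ]
[0.    0.184 0.005]
[0.    0.22  0.012]
[0.    0.256 0.021]
[0.    0.291 0.032]
```

View pics/side1.png

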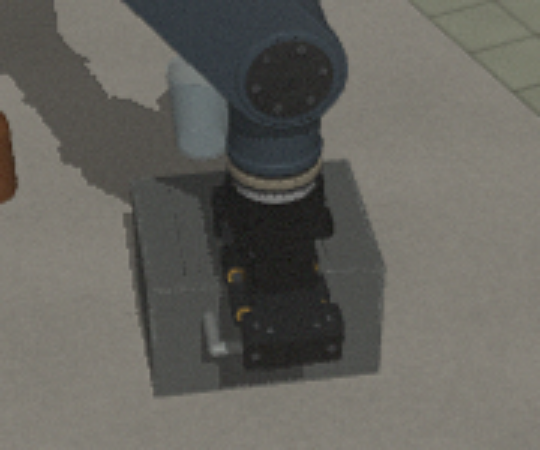

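The gripper holds the bar at about (280, 350): the opening matches its 12 mm and the grip force is 30 N. Now I'll swing the lid along its arc.

Emit:
step_arm(
  steps=[
    [0,0.007,-0.036,0,0,0,1],
    [0,0.015,-0.072,0,0,0,1],
    [0,0.025,-0.108,0,0,0,1],
    [0,0.038,-0.142,0,0,0,1],
    [0,0.052,-0.176,0,0,0,1],
    [0,0.068,-0.209,0,0,0,1],
    [0,0.086,-0.242,0,0,0,1],
    [0,0.106,-0.273,0,0,0,1],
  ],
)

```text
time_s: 3.73
position: [0.5373, -0.0079, 0.1758]
tcp_rot: [[-0.957, 0.289, 0.001], [0.289, 0.957, -0.003], [-0.001, -0.002, -1.0]]
force: [1.6, -3.4, -1.1]
opening: 0.127
grasp_force: 30.0
```

Emit:
step_arm(
  steps=[
    [0,0.021,-0.03,0,0,0,1],
    [0,0.044,-0.059,0,0,0,1],
    [0,0.069,-0.087,0,0,0,1],
    [0,0.095,-0.113,0,0,0,1],
    [0,0.122,-0.138,0,0,0,1],
    [0,0.15,-0.161,0,0,0,1],
    [0,0.18,-0.182,0,0,0,1],
    [0,0.211,-0.202,0,0,0,1],
  ],
)

```text
time_s: 4.4
position: [0.5555, 0.0512, 0.2384]
tcp_rot: [[-0.958, 0.288, 0.001], [0.288, 0.958, -0.007], [-0.003, -0.006, -1.0]]
force: [-1.2, -7.0, 7.3]
opening: 0.124
grasp_force: 30.0
```

Emit:
step_arm(
  steps=[
    [0,0.032,-0.018,0,0,0,1],
    [0,0.065,-0.035,0,0,0,1],
    [0,0.099,-0.049,0,0,0,1],
    [0,0.133,-0.062,0,0,0,1],
    [0,0.169,-0.073,0,0,0,1],
    [0,0.204,-0.082,0,0,0,1],
    [0,0.241,-0.089,0,0,0,1],
    [0,0.277,-0.094,0,0,0,1],
  ],
)

```text
time_s: 5.07
position: [0.5805, 0.1333, 0.266]
tcp_rot: [[-0.957, 0.289, 0.004], [0.289, 0.957, -0.001], [-0.004, -0.0, -1.0]]
force: [2.4, -2.1, 2.4]
opening: 0.123
grasp_force: 30.0
```

Emit:
step_arm(
  steps=[
    [0,0.037,-0.003,0,0,0,1],
    [0,0.074,-0.004,0,0,0,1],
    [0,0.11,-0.003,0,0,0,1],
    [0,0.147,0,0,0,0,1],
    [0,0.184,0.005,0,0,0,1],
    [0,0.22,0.012,0,0,0,1],
    [0,0.256,0.021,0,0,0,1],
    [0,0.28,0.029,0,0,0,1],
  ],
)

```text
time_s: 5.73
position: [0.6055, 0.2149, 0.2547]
tcp_rot: [[-0.957, 0.289, 0.004], [0.289, 0.957, 0.0], [-0.003, 0.001, -1.0]]
force: [6.2, -1.5, 1.7]
opening: 0.128
grasp_force: 30.0
```

Emit:
step_arm(
  steps=[
    [0,0.007,0.002,0,0,0,1],
    [0,0.007,0.002,0,0,0,1],
    [0,0.007,0.002,0,0,0,0.35],
    [0,0.007,0.002,0,0,0,0.35],
    [0,0.007,0.002,0,0,0,0.35],
    [0,0.007,0.002,0,0,0,0.35],
    [0,0.007,0.002,0,0,0,0.35],
    [0,0.007,0.002,0,0,0,0.35],
  ],
)

```text
time_s: 6.4
position: [0.6035, 0.2158, 0.254]
tcp_rot: [[-0.957, 0.289, -0.002], [0.289, 0.957, 0.0], [0.002, -0.0, -1.0]]
force: [0.5, -0.9, -0.1]
opening: 0.32
grasp_force: 0.0
```

Emit:
step_arm(
  steps=[
    [0,0,-0.1,0,0,0,0.35],
    [0,0,-0.2,0,0,0,0.35],
    [0,0,-0.3,0,0,0,0.35],
    [0,-0.05,-0.3,0,0,0,0.35],
    [0,-0.1,-0.3,0,0,0,0.35],
    [0,-0.1,-0.3,0,0,0,0.35],
  ],
)

```text
time_s: 6.9
position: [0.594, 0.1843, 0.3439]
tcp_rot: [[-0.957, 0.291, -0.003], [0.291, 0.957, -0.002], [0.002, -0.002, -1.0]]
force: [-1.0, -0.6, -0.3]
opening: 0.329
grasp_force: 0.0
```

```bash
python3 - <<'E'
from h import *
from rig import *
c=capture("side")["image"][:,:,::-1];d=capture("top")["image"][:,:,::-1]
cv2.imwrite("pics/s2.png",c);cv2.imwrite("pics/t2.png",d)
cv2.imwrite("pics/both2.png",np.hstack([cv2.resize(cv2.convertScaleAbs(c[60:250,250:400],alpha=1.6),None,fx=2.6,fy=2.6),cv2.resize(cv2.convertScaleAbs(d[60:250,210:360],alpha=1.6),None,fx=2.6,fy=2.6)]))
mv([0.5,-0.05,.35],rot(YAW+90)); mv(case(0,0,.35),rot(YAW-90)); print(read_state()["joint_positions"])
E
```

```text
t 7.0 pos [0.5944 0.186  0.343 ] F [ 0.   0.2 -0.3] d [ 0.072 -0.844 -0.022] r [ 2.000e-03 -4.000e-03 -2.002e+00] open 0.323 gf 0.0
t 7.0 pos [0.5944 0.186  0.343 ] F [ 0.   0.2 -0.3] d [-0.01  -0.38  -0.023] r [-0.004 -0.002  1.998] open 0.323 gf 0.0
[ 7.09640159e+00  2.50852003e+01  7.53738776e+01  2.80941252e-02
  7.97331895e+01 -6.59966980e+01]
```

View pics/both2.png

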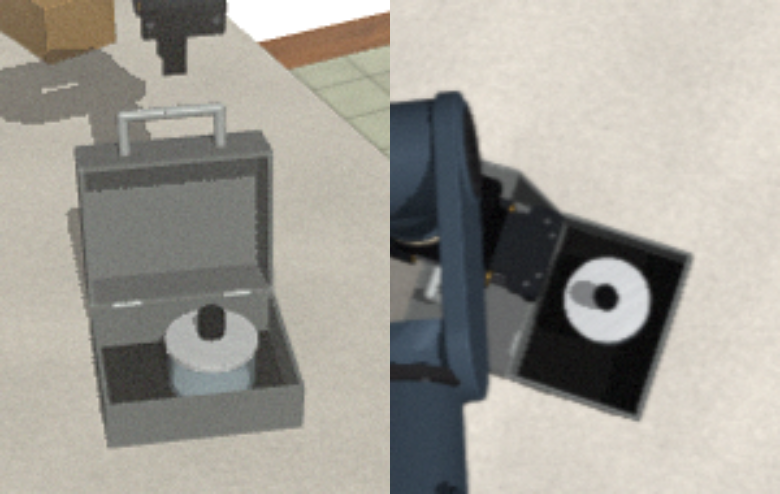

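The case lid stands open on its stop. The jar lid is the white disc at about (607,300) in the right crop (top view) and (211,340) in the left one, with a black knob on it.

```bash
python3 - <<'E'
from h import *
t=cv2.imread("pics/t2.png");s=cv2.imread("pics/s2.png")
def ell(im,x0,x1,y0,y1,th):
    g=cv2.GaussianBlur(im,(3,3),0).min(2)[y0:y1,x0:x1]; m=(g>th).astype(np.uint8)
    cs=max(cv2.findContours(m,0,1)[0],key=cv2.contourArea); e=cv2.fitEllipse(cv2.convexHull(cs)); print(e)
    return e[0][0]+x0,e[0][1]+y0
print(t[150:200,270:320].min(2).max())
et=ell(t,272,316,150,200,85); P=plane("top",*et,.069); print(et,P, "bottomshift")
es=ell(s,310,355,170,208,85); print(es,plane("side",*es,.069))
# knob top view dark blob
g=t[150:200,272:316].min(2); 
m=np.zeros_like(g); m[(g<40)]=1
n,l,st,ce=cv2.connectedComponentsWithStats(m)
for i in range(1,n):
    if 20<st[i,4]<400: print(st[i],ce[i]+[272,150],plane("top",*(ce[i]+[272,150]),.101))
E
```

```text
138
((21.13896369934082, 24.92874526977539), (31.972700119018555, 32.15641403198242), 126.81503295898438)
(293.1389636993408, 174.9287452697754) [0.57915163 0.06915994 0.069     ] bottomshift
((22.28660774230957, 22.4669189453125), (29.65829086303711, 37.02192306518555), 112.8789291381836)
(332.28660774230957, 192.4669189453125) [0.57595189 0.05277998 0.069     ]
[16 20  9  9 63] [292.33333333 173.88888889] [0.57787804 0.0696262  0.101     ]
```

Emit:
step_arm(
  steps=[
    [0,-0.13,0,0,0,0.15,-0.3],
    [0,-0.26,0,0,0,0.3,-0.3],
    [0,-0.39,0,0,0,0.45,-0.3],
    [0,-0.39,0,0,0,0.6,-0.3],
    [0,-0.39,0,0,0,0.75,-0.3],
    [0,-0.39,0,0,0,0.9,-0.3],
    [0,-0.39,0,0,0,1,-0.3],
  ],
)

```text
time_s: 7.58
position: [0.5611, 0.0747, 0.343]
tcp_rot: [[-0.467, 0.884, -0.003], [0.884, 0.467, 0.001], [0.002, -0.002, -1.0]]
force: [-0.5, 0.7, 0.2]
opening: 0.641
grasp_force: 0.0
```

Emit:
step_arm(
  steps=[
    [0,0,0,0,0,0.15,-0.3],
    [0,0,0,0,0,0.3,-0.3],
    [0,0,0,0,0,0.45,-0.3],
    [0,0,0,0,0,0.6,-0.3],
    [0,0,0,0,0,0.75,-0.3],
    [0,0,0,0,0,0.9,-0.3],
    [0,0,0,0,0,1,-0.3],
    [0,0,0,0,0,1,-0.3],
  ],
)

```text
time_s: 8.25
position: [0.5612, 0.0752, 0.3429]
tcp_rot: [[0.29, 0.957, -0.003], [0.957, -0.29, 0.001], [-0.0, -0.003, -1.0]]
force: [-0.3, -1.4, -0.1]
opening: 0.65
grasp_force: 0.0
```

```bash
python3 - <<'E'
from h import *
mv([.5785,.0693,.15],rot(YAW-90)); mv([.5785,.0693,.1],rot(YAW-90))
E
```

```text
t 8.25 pos [0.5612 0.0752 0.3429] F [-0.3 -1.4 -0.1] d [-0.002  0.063  0.643] r [-0.004  0.    -0.002] open 0.65 gf 0.0
t 8.25 pos [0.5612 0.0752 0.3429] F [-0.3 -1.4 -0.1] d [-0.002  0.063  0.81 ] r [-0.004  0.    -0.002] open 0.65 gf 0.0
```

Emit:
step_arm(
  steps=[
    [0,0.063,0.12,0,0,0,-0.3],
    [0,0.063,0.24,0,0,0,-0.3],
    [0,0.063,0.36,0,0,0,-0.3],
    [0,0.063,0.48,0,0,0,-0.3],
    [0,0.063,0.56,0,0,0,-0.3],
    [0,0.063,0.6,0,0,0,-0.3],
    [0,0.063,0.62,0,0,0,-0.3],
    [0,0.063,0.62,0,0,0,-0.3],
  ],
)

```text
time_s: 8.92
position: [0.5785, 0.0696, 0.1563]
tcp_rot: [[0.288, 0.958, -0.005], [0.958, -0.288, 0.0], [-0.001, -0.004, -1.0]]
force: [-0.6, 0.2, -0.1]
opening: 0.652
grasp_force: 0.0
```

```bash
python3 - <<'E'
from h import *
from rig import *
mv([.5785,.0693,.1005],rot(YAW-90))
d=capture("side")["image"][:,:,::-1]
cv2.imwrite("pics/s3.png",cv2.resize(cv2.convertScaleAbs(d[90:240,260:400],alpha=1.6),None,fx=3.5,fy=3.5))
E
```

```text
t 8.92 pos [0.5785 0.0696 0.1563] F [-0.6  0.2 -0.1] d [-0.001  0.001  0.186] r [-0.006  0.001  0.001] open 0.652 gf 0.0
```

View pics/s3.png

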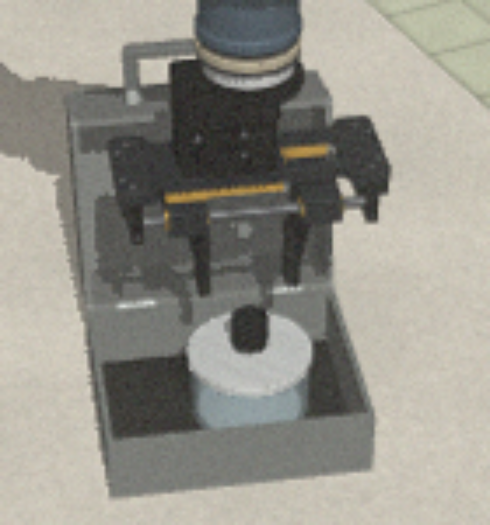

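The fingers (tips at about (203,293) and (292,283)) straddle the knob at (249,328), centred. I'll descend, then close.

Emit:
step_arm(
  steps=[
    [0,0,0.07,0,0,0,-0.3],
    [0,0,0.12,0,0,0,-0.3],
    [0,0,0.155,0,0,0,-0.3],
    [0,0,0.175,0,0,0,-0.3],
    [0,0,0.183,0,0,0,-0.3],
    [0,0,0.183,0,0,0,-0.3],
  ],
)

```text
time_s: 9.47
position: [0.58, 0.0694, 0.1038]
tcp_rot: [[0.289, 0.957, 0.0], [0.957, -0.289, -0.0], [0.0, 0.0, -1.0]]
force: [0.2, -0.1, 0.3]
opening: 0.649
grasp_force: 0.0
```

Emit:
step_arm(
  steps=[
    [0,0,0,0,0,0,1],
    [0,0,0,0,0,0,1],
    [0,0,0,0,0,0,1],
    [0,0,0,0,0,0,1],
    [0,0,0,0,0,0,1],
    [0,0,0,0,0,0,1],
    [0,0,0,0,0,0,1],
  ],
)

```text
time_s: 10.05
position: [0.5802, 0.0693, 0.1038]
tcp_rot: [[0.289, 0.957, 0.001], [0.957, -0.289, -0.0], [0.0, 0.001, -1.0]]
force: [0.4, 0.3, 0.6]
opening: 0.311
grasp_force: 30.0
```

Emit:
step_arm(
  steps=[
    [0,0,-0.002,0,0,0,1],
    [0,0,-0.004,0,0,0,1],
    [0,0,-0.006,0,0,0,1],
    [0,0,-0.008,0,0,0,1],
    [0,0,-0.01,0,0,0,1],
    [0,0,-0.01,0,0,0,1],
  ],
)

```text
time_s: 10.55
position: [0.5793, 0.0694, 0.1055]
tcp_rot: [[0.289, 0.957, -0.002], [0.957, -0.289, 0.0], [-0.0, -0.002, -1.0]]
force: [3.7, -0.7, -15.1]
opening: 0.312
grasp_force: 30.0
```

Emit:
step_arm(
  steps=[
    [0,0,-0.003,0,0,0,1],
    [0,0,-0.006,0,0,0,1],
    [0,0,-0.009,0,0,0,1],
    [0,0,-0.012,0,0,0,1],
    [0,0,-0.015,0,0,0,1],
    [0,0,-0.015,0,0,0,1],
  ],
)

```text
time_s: 11.05
position: [0.5798, 0.0696, 0.1126]
tcp_rot: [[0.289, 0.957, 0.001], [0.957, -0.289, -0.0], [0.0, 0.001, -1.0]]
force: [-0.1, 0.7, -2.1]
opening: 0.312
grasp_force: 30.0
```

Emit:
step_arm(
  steps=[
    [0,0,-0.005,0,0,0,1],
    [0,0,-0.01,0,0,0,1],
    [0,0,-0.015,0,0,0,1],
    [0,0,-0.02,0,0,0,1],
    [0,0,-0.02,0,0,0,1],
    [0,0,-0.02,0,0,0,1],
    [0,0,-0.02,0,0,0,1],
    [0,0,-0.02,0,0,0,1],
  ],
)

```text
time_s: 11.72
position: [0.5796, 0.0694, 0.1169]
tcp_rot: [[0.289, 0.957, -0.0], [0.957, -0.289, 0.0], [-0.0, -0.0, -1.0]]
force: [0.1, -0.2, -1.9]
opening: 0.316
grasp_force: 30.0
```

```bash
python3 - <<'E'
from h import *
from rig import *
mv([.579,.0693,.1188],rot(YAW-90))
d=capture("side")["image"][:,:,::-1]
cv2.imwrite("pics/s4.png",cv2.resize(cv2.convertScaleAbs(d[120:240,280:380],alpha=1.6),None,fx=5,fy=5))
E
```

```text
t 11.72 pos [0.5796 0.0694 0.1169] F [ 0.1 -0.2 -1.9] d [-0.001 -0.002 -0.006] r [-0.  0. -0.] open 0.316 gf 30.0
```

View pics/s4.png

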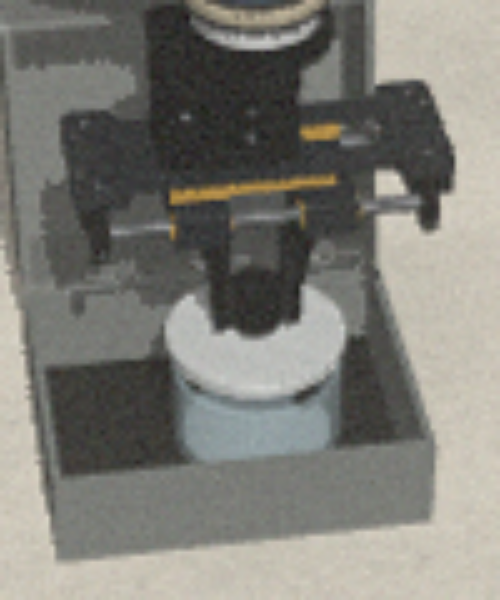

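```bash
python3 - <<'E'
from h import *
a=cv2.resize(cv2.imread("pics/s3.png"),(140,150),interpolation=cv2.INTER_AREA).min(2); b=cv2.resize(cv2.imread("pics/s4.png"),(100,120),interpolation=cv2.INTER_AREA).min(2)
for x in (322,331,340): print(x,"before",a[190-90:212-90,x-260].tolist(),"after",b[190-120:212-120,x-280].tolist())
for z in (.061,.069,.074,.082): print(z,proj("side",[.579-.0477*.3155/.757,.0693-.0477*.6887/.757,z]))
E
```

```text
322 before [182, 186, 182, 179, 183, 185, 184, 187, 187, 177, 165, 158, 134, 137, 138, 140, 140, 139, 142, 144, 142, 142] after [185, 184, 183, 184, 188, 186, 175, 159, 126, 115, 134, 149, 140, 142, 145, 139, 138, 141, 142, 142, 140, 140]
331 before [77, 146, 180, 185, 183, 181, 184, 182, 184, 188, 193, 196, 183, 163, 148, 147, 145, 146, 148, 147, 143, 131] after [188, 187, 185, 183, 186, 188, 193, 202, 186, 158, 113, 119, 136, 150, 147, 149, 149, 148, 144, 145, 146, 130]
340 before [183, 186, 183, 188, 187, 186, 186, 186, 186, 187, 181, 166, 140, 142, 144, 144, 145, 141, 144, 141, 129, 119] after [185, 185, 182, 185, 189, 184, 177, 151, 72, 59, 91, 124, 140, 147, 144, 146, 147, 143, 145, 141, 131, 117]
0.061 [331.07638514 202.51319313]
0.069 [331.07686367 200.17287314]
0.074 [331.07716468 198.70074082]
0.082 [331.07764941 196.33007957]
```

The front edge rose by about 4 px across its width, which is roughly 13 mm, so the lid is level and hasn't slipped. I'll raise it a final 2 mm and let it settle.

Emit:
step_arm(
  steps=[
    [0,0,-0.003,0,0,0,1],
    [0,0,-0.006,0,0,0,1],
    [0,0,-0.006,0,0,0,1],
    [0,0,-0.006,0,0,0,1],
    [0,0,-0.006,0,0,0,1],
    [0,0,-0.006,0,0,0,1],
  ],
)

```text
time_s: 12.27
position: [0.5797, 0.0694, 0.1189]
tcp_rot: [[0.289, 0.957, -0.0], [0.957, -0.289, -0.0], [-0.0, -0.0, -1.0]]
force: [-0.3, 0.0, -0.9]
opening: 0.312
grasp_force: 30.0
```

```bash
python3 - <<'E'
from h import *
from rig import *
mv([.579,.0693,.1188],rot(YAW-90)); print(hand_in())
E
```

```text
t 12.27 pos [0.5797 0.0694 0.1189] F [-0.3  0.  -0.9] d [-0.001 -0.002  0.   ] r [-0.  0. -0.] open 0.312 gf 30.0
the job is handed in; nothing more can be done
None
```

I handed the job in at 12.3 s: the case lid is back on its stop, and the jar's lid is free of its seal and held level about 15 mm above the rim (judged from arm travel and the side camera; no verdict came back).

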